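Clamp a fork tube in its bench cradle

TASK

The motorcycle fork tube lies in its bench cradle with the quick clamp open. Push the hinged dark steel strap over until it lies on the tube, then push the red-gripped cam lever over and down as far as it goes, so that the tube is clamped. Nothing has to be gripped or lifted: leave the tube lying in its V's where it is, and do not disturb the socket, the oil bottle or the screwdriver.

Things in the scene. Friction and masses are not known exactly. Their poses are not given: they have to be found in the camera images.
- cradle: Green cast clamping cradle on a grey base plate (x -88 to +68 mm, y +-170 mm), bolted to the bench. Origin on the bench straight below the tube's axis; z up, y along the tube. Strap hinged on its +x side, cam lever on its -x side, both in the plane y = 0, turning about axes along y. Brass-lined V's at y = 0 and +-135 mm carry the tube, axis 70 mm up. Highest fixed part: lever lugs, 96 mm up.
- strap_hinge (a point): Axis of the strap's hinge, in the middle of the strap's width: at x = +46 mm, z = 70 mm in the cradle's frame. Fixed.
- clamp_strap (a joint): Strap angle, rad: 0 = closed, lying on the tube; it grows as the strap swings up and away towards the cradle's +x (1.57 upright, stop at 2.05). Stiff hinge (0.12 N m): the strap stays where it is left and must be pushed all the way over and down, 2 to 4 N. Nothing springs it open.
- strap_crown (a point): Top of the closed strap, where a finger may press; moves with the strap. Dark steel band 36 mm wide along y: a half ring, outer radius 29.5 mm, about a centre 46 mm from the hinge axis, then a flat tab 8 mm thick ending 101 mm from the hinge axis. The crown is 46 mm along and 29.5 mm out from the line hinge to tab end; closed it is 99.5 mm above the bench over the tube, its rubber pad on the tube.
- lever_pivot (a point): Axis of the cam lever, in the middle of its width: at x = -66 mm, z = 88 mm in the cradle's frame. Fixed.
- cam_lever (a joint): Lever angle, rad: 0 = fully down (clamped, handle level above the strap, pointing to the cradle's +x); it grows as the handle rises and leans over to -x (1.57 upright, stop at 2.25). Stiff (0.2 N m, about 3 N at the grip), stays where left. Its cam nose swings in over the strap's tab and presses it down at the end of the stroke (about 5 N at the grip); pushed down first, it blocks the strap.
- lever_tip (a point): Outer end of the lever's red grip at mid-thickness; moves with the lever. Lever down: 85 mm from the pivot towards the cradle's +x and 24 mm above the pivot. The red grip is the last 50 mm of the lever, 24 mm wide along y and 12 mm thick; between pivot and grip it is a cranked steel bar. Push it round along its arc: pushed straight across, it can jam.
- deep_socket: Steel deep socket standing upright, 30 mm diameter, 66 mm high, loose. Origin at its foot.
- oil_bottle: Yellow fork-oil bottle with a black cap, 56 mm diameter, 155 mm high, loose. Origin at its foot.
- screwdriver: Screwdriver with a blue handle lying on the bench, 200 mm long along its x axis, loose. Origin on the bench below its middle.
- fork_tube: Fork tube lying loose in the V rests along the cradle's y axis: chromed steel, 43 mm diameter, 480 mm long, 1.3 to 2.1 kg. Origin on its axis at mid-length, 70 mm above the bench.
Things that resemble listed ones, but are neither listed nor needed, are in the scene too. There is more than one size of the oil_bottle; the one meant has the size given above. Several things look just like the deep_socket: the one meant starts nearest to the robot's base.

How it is judged (in metres and radians):
On the way, in this order (a step that is already met when the one before it is completed fails the run):
1. the strap lies over the tube while the cam lever is still open (value of joint clamp_strap below 0.06 rad and value of joint cam_lever above 1.2 rad), for 0.1 s.
2. the cam lever is fully down with the strap under its cam (value of joint cam_lever below 0.08 rad and value of joint clamp_strap below 0.03 rad), for 0.2 s.
At the end, for the whole second after the job is handed in: The strap lies on the tube (within 0.03 rad of closed) and the cam lever is fully down on it (within 0.08 rad); the tube still lies in its V's within 15 mm of where it was, at rest, and the socket, bottle and screwdriver stand or lie within 20 mm of where they were (all of step 2 and distance of fork_tube from where it was at the start of the episode below 0.015 m and linear speed of fork_tube below 0.02 m/s and distance of each of deep_socket, oil_bottle, screwdriver from where it was at the start of the episode below 0.02 m and angle between each of deep_socket, oil_bottle's own z axis and vertical below 0.2 rad); the robot touches nothing.
It fails at once if the fork tube is lifted or shoved out of place (distance of fork_tube from where it was at the start of the episode above 0.015 m).
It fails at once if the socket, bottle or screwdriver is knocked, lifted or carried (distance of any of deep_socket, oil_bottle, screwdriver from where it was at the start of the episode above 0.02 m or angle between any of deep_socket, oil_bottle's own z axis and vertical above 0.3 rad).
It also fails if it takes over 48 s, if anything falls off the work surface, if the arm or the gripper's body presses on something with over 40 N, if the wrist force passes 120 N, or if a joint passes its speed limit or range.

ROBOT

A 7-joint arm with a two-finger parallel gripper is mounted at the origin on the work surface. World frame = base frame: x ahead of the robot, y to its left, z up, the work surface at z = 0. Lengths are in mm, angles in rad, forces in N, time in s.
With the tool pointing down it reaches from about 350 to 900 mm from the base axis. Payload 7.2 kg.
Tool frame: the origin (TCP) lies midway between the tips of the shut fingers; the grasp point (between the pads) lies 19 mm behind it (ctrl.grip_point_offset is the distance from the TCP to the grasp point, in mm); z points along the fingers, y is the line along which they close (so a half turn about z gives the same grasp; the last joint's range is limited). The gripper opens to 85 mm and grips with 20 to 120 N. Pads are 22 mm wide; open, the fingers measure 114 mm over their backs; the gripper's body (76 mm by 85 mm) begins 54 mm behind the grasp point. The pads swing forward as they close: fully open they stand 13 mm farther back than shut.
Start: joints at [1.064, 0.411, -0.013, 1.596, 0.006, 1.134, -0.082], TCP at [265.522, -565.797, 231.297] pointing down, gripper open.
Joint ranges: [-2.95, 2.95], [-0.29, 1.99], [-1.47, 1.44], [0.14, 2.54], [-1.03, 4.17], [0.13, 1.85], [-2.86, 2.86]. Speed limits (rad/s): [2.39, 2.39, 3.01, 3.01, 3.14, 3.14, 3.14].

INTERFACE

Orientations are given as a unit quaternion [w, x, y, z].
In Python, from station import ctrl gives the robot as it stands. The module is installed in compiled form; this text tells all that it offers. Calls block until the motion is done:
- ctrl.move_to(position, orientation): joint-space move of the TCP to a pose.
- ctrl.movel(position, frame=None, rate=150, stop_force=None): straight line of the TCP; frame=None keeps the orientation; rate is the mean speed in mm/s. With stop_force (N) it stops when the force on the tool has changed by that much, and returns True; else False.
- ctrl.move_j(angles): joint-space move.
- ctrl.command_gripper(opening): opening from 0.0 (shut) to 1.0 (fully open); the grip force is fixed at half the most; returns when the fingers have stopped.
- ctrl.sleep(seconds).
- ctrl.ik(position, orientation): joint angles nearest the present ones, or None.
- ctrl.get_obs(): the state.
- ctrl.camera(name): name is "scene" or "top" or "wrist"; returns a dict with "img" (400x640x3 uint8, blue, green, red), "fx", "fy", "cx", "cy" (pixels), "D" ([k1, k2, p1, p2, k3] as OpenCV has them; the pictures are not rectified), "T" (4x4, takes a point from camera to world coordinates); the wrist camera has in their place "hand_eye" (4x4, takes a point from camera to tool coordinates, whose origin is the TCP and whose axes are the flange's). Camera axes: x right, y down, z forward; pixel columns grow to the right and rows downward; lengths in mm; the calibration is good to about 2 mm. A picture is of the moment at which its call begins: read the wrist's pose just before it. There is no depth.
A pose or a line that the arm cannot do raises ctrl.IKError and nothing moves.
- ctrl.close_job(): hands the job in; it is judged then, once.
The state is a dict: "time": time; "joints": joint angles; "dq": joint speeds; "joint_torque": joint torques, N m; "tcp_pos": TCP position; "eef_rot": TCP orientation; "wrist_force": force on the tool from outside, world axes, zero at the start; "torque": the same for the moment, N m; "gripper_width": opening from 0.0 (shut) to 1.0 (fully open); "grasp_force": force on a finger pad.
Only numpy, scipy, OpenCV 4.12 (cv2) and the standard library are available. Lean on these libraries where they do the work, as an engineer would, in place of code of your own. Each camera call takes 0.05 s, during which the arm holds its last target. There are 200 camera calls.

## Working session

There is one attempt and no reset: what is moved stays moved. The work goes in short steps, each a Python script; the robot and the scene stay as the last script left them, time stands still between calls to the robot, and variables do not carry over. Pictures are saved under pics/ and viewed, at most 10 in all, crops included, and the job is handed in when it is done.

```bash
mkdir -p pics
python3 - <<'E'
from station import ctrl
import cv2,numpy as np,pickle
d={}
for n in("scene","top"):
    c=ctrl.camera(n);d[n]=c;cv2.imwrite(f"pics/{n}0.png",c["img"]);print(n,c["fx"],c["cx"],c["cy"],c["D"],np.round(c["T"],3).tolist())
pickle.dump(d,open("cams.pkl","wb"))
o=ctrl.get_obs();print(o["time"],o["tcp_pos"],o["eef_rot"],o["gripper_width"])
E
```

```text
scene 477.42214106041484 319.37969070632903 204.43262245737733 [0.01590317 0.         0.         0.         0.        ] [[0.569, 0.479, -0.668, 1280.561], [0.822, -0.354, 0.446, -420.684], [-0.023, -0.803, -0.596, 678.443], [0.0, 0.0, 0.0, 1.0]]
top 388.5655215544074 320.95163871104774 201.98607245109923 [0.03165715 0.         0.         0.         0.        ] [[-0.016, -0.99, 0.139, 494.315], [-1.0, 0.02, 0.024, 9.689], [-0.027, -0.139, -0.99, 934.909], [0.0, 0.0, 0.0, 1.0]]
0.1 [ 265.30469363 -565.40239948  230.55327637] [-7.04185154e-04  9.76026566e-01  2.17650189e-01 -2.03047454e-04] 0.9964196337646519
```

View pics/scene0.png

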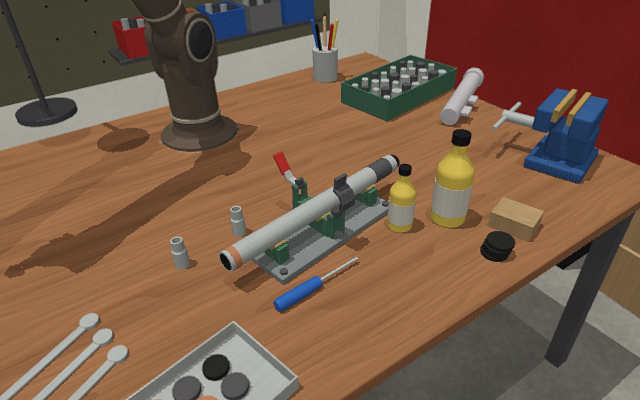

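View pics/top0.png

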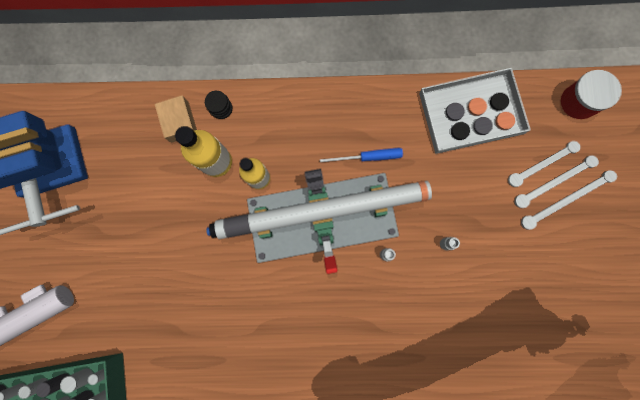

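Scene: tube from (228,258) to (395,162), red lever (282,165), strap (344,190). Top: strap (315,180) on the far side, red grip (330,265) on the robot side, plate corners (248,200), (385,174), (397,236), (258,262). Socket candidates are (388,254) and (451,243), bottle candidates are the small (252,172) and the large (200,150), and the screwdriver is at (380,156). None of these is to be touched. I'll fit the cradle next and overlay it.

```bash
cat > h.py <<'E'
import cv2,numpy as np,pickle
from scipy.optimize import least_squares
d=pickle.load(open("cams.pkl","rb"))
def proj(c,P):
    T=np.linalg.inv(c["T"]);K=np.array([[c["fx"],0,c["cx"]],[0,c["fy"],c["cy"]],[0,0,1.]])
    return cv2.projectPoints(np.atleast_2d(np.array(P,float)),cv2.Rodrigues(T[:3,:3])[0],T[:3,3],K,np.array(c["D"],float))[0][:,0]
def ray(c,uv,z):
    K=np.array([[c["fx"],0,c["cx"]],[0,c["fy"],c["cy"]],[0,0,1.]])
    x=cv2.undistortPoints(np.array([[uv]],float),K,np.array(c["D"],float))[0,0]
    r=c["T"][:3,:3]@[x[0],x[1],1];o=c["T"][:3,3];return o+r*(z-o[2])/r[2]
def W(p,P):
    P=np.atleast_2d(np.array(P,float));c,s=np.cos(p[2]),np.sin(p[2])
    return P@np.array([[c,-s,0],[s,c,0],[0,0,1]]).T+[p[0],p[1],0]
def strap(t,a=46,b=29.5):  # along, out
    return [46-a*np.cos(t)+b*np.sin(t),0,70+a*np.sin(t)+b*np.cos(t)]
def lever(t,a=85,b=24):
    return [-66+a*np.cos(t)-b*np.sin(t),0,88+a*np.sin(t)+b*np.cos(t)]
E
python3 - <<'E'
from h import *
t=d["top"];s=d["scene"]
zp=10
cor=np.array([[68,170,zp],[68,-170,zp],[-88,-170,zp],[-88,170,zp]])
uv=np.array([[248,200],[385,174],[397,236],[258,262]])
f=least_squares(lambda p:(proj(t,W(p,cor))-uv).ravel(),[500,0,0.2])
p=f.x;print(p,f.fun.round(1))
for th in(1.4,1.6,1.8,2.05):print("strap tab end",th,proj(t,W(p,strap(th,101,0))).round(),proj(s,W(p,strap(th,101,0))).round(),"crown",proj(t,W(p,strap(th))).round(),proj(s,W(p,strap(th))).round())
for th in(1.4,1.6,1.8,2,2.25):print("lev",th,proj(t,W(p,lever(th))).round(),proj(s,W(p,lever(th))).round())
print("sock",ray(t,(388,254),66),ray(t,(451,243),66),"bot",ray(t,(246,164),155),"tube ends",ray(t,(212,231),70),ray(t,(428,190),70))
def ov(c,x,y,w,h,k,n):
    im=cv2.resize(c["img"][y:y+h,x:x+w],None,fx=k,fy=k,interpolation=cv2.INTER_CUBIC)
    def dot(P,col):
        for q in proj(c,P):cv2.circle(im,tuple(int(v) for v in ((q-[x,y]+.5)*k)),3,col,-1)
    dot(W(p,cor),(255,0,255));dot(W(p,[[46,0,70],[-66,0,88]]),(255,255,0));dot(W(p,[[0,y_,91.5] for y_ in(-135,-70,70,135)]),(0,255,0))
    return im
a=ov(t,200,130,260,150,3,"");b=ov(s,215,135,260,150,3,"")
cv2.imwrite("pics/a.png",a);cv2.imwrite("pics/b.png",b)
E
```

```text
[5.96780779e+02 3.24240031e+01 1.66393211e-01] [-1.1 -1.1  0.2 -0.9  1.8  0.7 -0.9  1.2]
strap tab end 1.4 [[316. 191.]] [[327. 170.]] crown [[314. 177.]] [[341. 198.]]
strap tab end 1.6 [[315. 181.]] [[334. 173.]] crown [[313. 173.]] [[345. 202.]]
strap tab end 1.8 [[313. 171.]] [[342. 178.]] crown [[313. 170.]] [[348. 207.]]
strap tab end 2.05 [[311. 161.]] [[351. 187.]] crown [[312. 168.]] [[351. 213.]]
lev 1.4 [[326. 242.]] [[292. 149.]]
lev 1.6 [[328. 251.]] [[287. 148.]]
lev 1.8 [[329. 259.]] [[282. 148.]]
lev 2 [[331. 266.]] [[278. 150.]]
lev 2.25 [[332. 273.]] [[274. 154.]]
sock [ 497.94109048 -114.85276888   66.        ] [ 519.90754492 -253.34283529   66.        ] bot [686.34055506 182.28799167 155.        ] tube ends [555.43094471 275.70278588  70.        ] [ 638.34873957 -208.8804964    70.        ]
```

View pics/a.png

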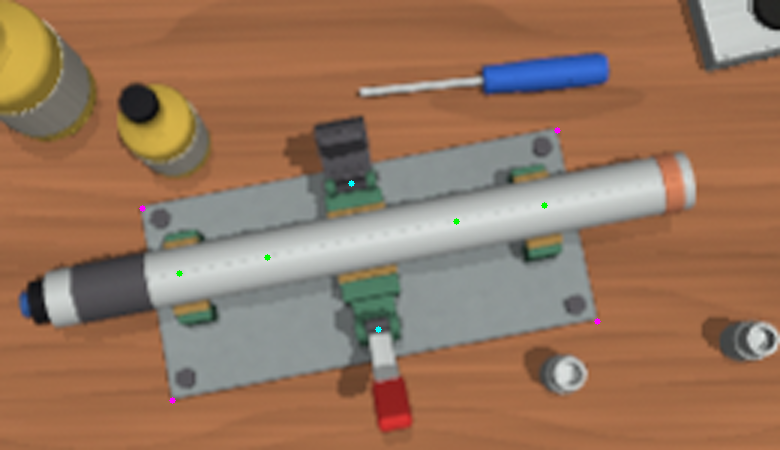

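View pics/b.png

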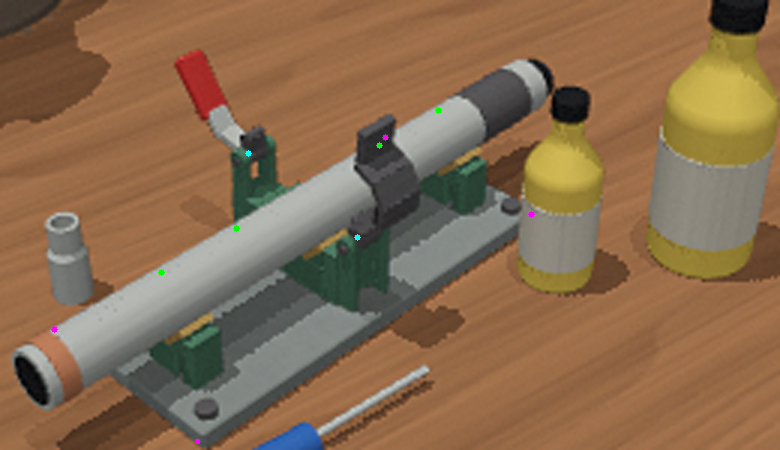

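The overlay fits: both pivots land on the hinge and the lever lug, and the tube length comes out at about 490 against 480. The only strap is at top (314,172), angle about 1.77. The only red lever has its tip at (332,271), angle about 2.15. The nearest socket is (388,254). The small bottle (cap at 246,164) is about 180 mm away from the cradle centre. I'll shut the fingers, move beside and above the strap, and take a wrist look.

```bash
cat >> h.py <<'E'
p=np.array([596.8,32.4,.1664]);Q=[0,np.cos(p[2]/2),np.sin(p[2]/2),0]
def w(x,z,y=0):return W(p,[x,y,z])[0]
E
python3 - <<'E'
from h import *
from station import ctrl
from scipy.spatial.transform import Rotation as R
ctrl.command_gripper(0)
ctrl.move_to(w(110,270),Q)
o=ctrl.get_obs();c=ctrl.camera("wrist")
T=np.eye(4);T[:3,:3]=R.from_quat(np.roll(o["eef_rot"],-1)).as_matrix();T[:3,3]=o["tcp_pos"]
c["T"]=T@c["hand_eye"];print(o["time"],o["tcp_pos"],o["joints"],c["T"][:3].round(2).tolist())
im=c["img"].copy()
pts=[[46,0,70],[-66,0,88],lever(2.15)]+[strap(1.77,101,b) for b in(0,)]+[[0,q,91.5] for q in(-70,70)]
col=[(255,255,0),(255,255,0),(0,255,255),(255,0,255),(0,255,0),(0,255,0)]
for q,k in zip(proj(c,W(p,pts)),col):print(q.round());cv2.circle(im,tuple(int(v) for v in q),3,k,-1) if abs(q).max()<2000 else 0
cv2.imwrite("pics/w1.png",im)
E
```

```text
3.5417 [705.37888449  49.12217045 269.94164383] [ 0.08215636  0.55875096 -0.36170163  1.29761195  0.19558634  1.31969971
 -1.68362115] [[0.16, -0.93, -0.32, 785.91], [-0.99, -0.16, -0.05, 62.42], [0.0, 0.32, -0.95, 412.07]]
[319. 214.]
[319. 297.]
[319. 371.]
[319. 236.]
[375. 255.]
[263. 255.]
```

View pics/w1.png

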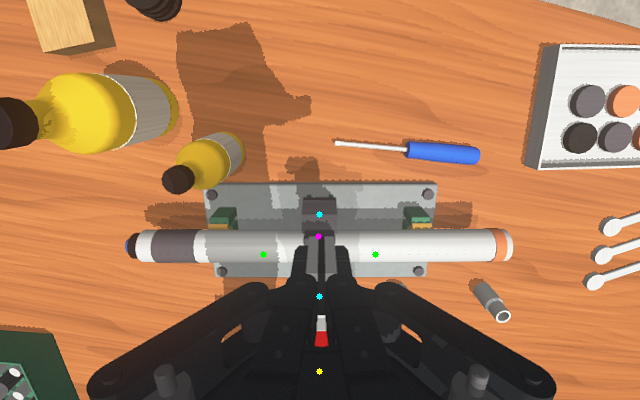

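The wrist view shows the tab end under the pads at (318,235) and the lever at (321,345), both in line with the fingers (y correct). The cleared area on the +x side is free. Next I'll push the strap over along its arc.

Run:
```python
from h import *
from station import ctrl
def rep(m):
    o=ctrl.get_obs();print(m,round(o["time"],2),np.round(o["tcp_pos"],1),np.round(o["wrist_force"],1))
ctrl.movel(w(110,160))
rep("down")
for th in np.linspace(1.85,.6,8):
    c=np.array(strap(th,90,5)); e=np.array(strap(th,101,5))
    x=max(c[0],e[0])+11
    s=ctrl.movel(w(x,c[2]),rate=80,stop_force=20);rep((round(th,2),round(x),round(c[2]),s))
    if s:break
else:
    s=ctrl.movel(w(-6,118),rate=60,stop_force=20);rep(s)
    s=ctrl.movel(w(-6,92),rate=40,stop_force=15);rep(s)
    T=ctrl.camera("scene");cv2.imwrite("pics/s2.png",cv2.resize(T["img"][135:285,215:475],None,fx=3,fy=3))
```

```text
down 4.47 [706.   50.7 161.1] [0.3 0.9 0.6]
(np.float64(1.85), 90, 155, False) 4.88 [685.7  47.2 156.2] [0.1 0.2 0.3]
(np.float64(1.67), 72, 159, False) 5.26 [668.3  44.3 159.5] [ 0.6 -0.1  0.3]
(np.float64(1.49), 55, 160, False) 5.62 [651.1  41.5 160.2] [-0.1  0.7  0.3]
(np.float64(1.31), 39, 158, False) 5.97 [635.4  38.8 158.3] [ 0.1  0.4 -0.8]
(np.float64(1.14), 24, 154, False) 6.33 [620.2  36.3 153.8] [-0.1  0.2 -0.3]
(np.float64(0.96), 9, 146, False) 6.67 [605.9  33.9 146.4] [ 0.1 -0.5  0.7]
(np.float64(0.78), -4, 137, False) 7.03 [593.2  31.7 136.7] [-0.7 -0.5  0.6]
(np.float64(0.6), -14, 125, False) 7.38 [582.3  29.9 124.8] [0.4 0.1 0.1]
True 7.58 [583.3  30.  120.4] [-8.9 -1.4  7.1]
True 7.84 [581.2  29.7 118.5] [-3.8 -0.6  2.7]
```

View pics/s2.png

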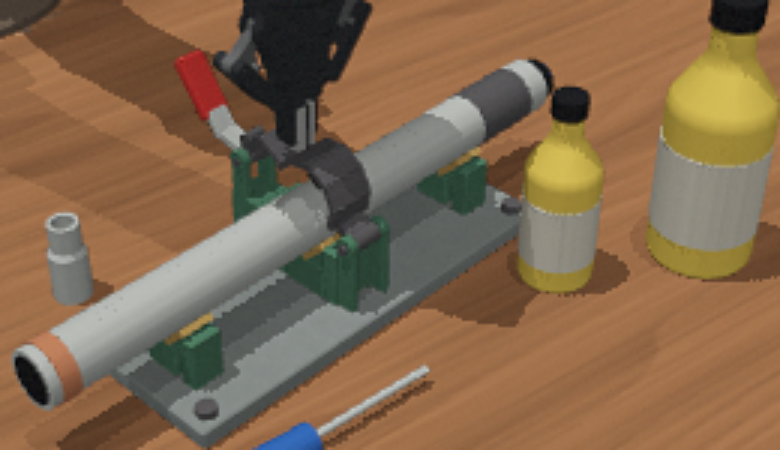

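The strap is over at about 0.5 rad, with the fingertip in the corner between tab and ring. The +x step pushed it radially. I'll lift clear and press the crown straight down.

Run:
```python
from h import *
from station import ctrl
def rep(m):
    o=ctrl.get_obs();print(m,round(o["time"],2),np.round(o["tcp_pos"],1),np.round(o["wrist_force"],1))
ctrl.movel(w(-16,145));ctrl.movel(w(6,145));rep("up")
s=ctrl.movel(w(0,94),rate=40,stop_force=18);rep(s)
ctrl.movel(w(-4,150))
T=ctrl.camera("scene");cv2.imwrite("pics/s3.png",cv2.resize(T["img"][135:285,215:475],None,fx=3,fy=3))
```

```text
up 8.52 [602.7  33.6 144. ] [-0.6  0.3 -0.6]
True 9.24 [596.4  32.3 119.5] [-5.4 -0.3  3.9]
```

View pics/s3.png

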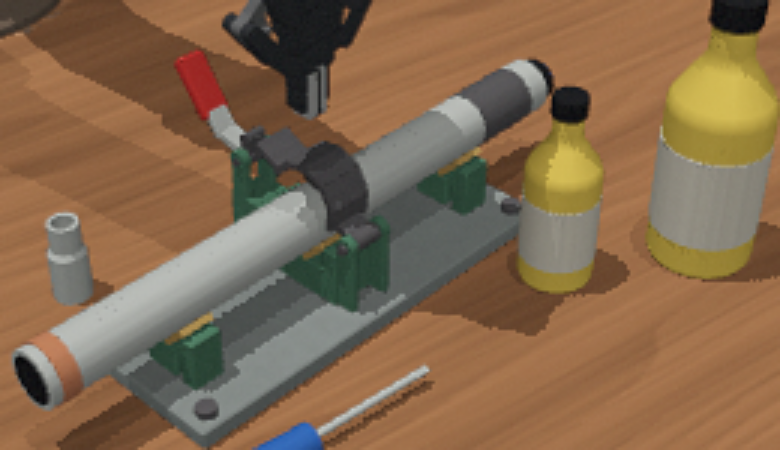

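Run:
```python
from h import *
s=d["scene"]
for th in np.arange(0,.71,.1):
    print(round(th,1),*[((proj(s,W(p,P))[0]-[215,135]+.5)*3).round() for P in([*strap(th,101,4)],[*strap(th,76,4)],[*strap(th,46,29.5)])], np.round(strap(th),0))
```

```text
0.0 [259. 175.] [282. 189.] [310. 176.] [  0.   0. 100.]
0.1 [259. 164.] [283. 180.] [313. 173.] [  3.   0. 104.]
0.2 [260. 154.] [284. 173.] [317. 170.] [  7.   0. 108.]
0.3 [263. 144.] [286. 166.] [321. 168.] [ 11.   0. 112.]
0.4 [266. 135.] [288. 159.] [325. 167.] [ 15.   0. 115.]
0.5 [270. 127.] [291. 154.] [330. 166.] [ 20.   0. 118.]
0.6 [274. 120.] [295. 149.] [335. 166.] [ 25.   0. 120.]
0.7 [280. 115.] [300. 144.] [340. 167.] [ 30.   0. 122.]
```

Strap at about 0.38 rad. The reaction (-5,+4) points along the hinge radius, so the tip sticks and must follow the crown's arc instead of going straight down.

Run:
```python
from h import *
from station import ctrl
def rep(m):
    o=ctrl.get_obs();print(m,round(o["time"],2),np.round(o["tcp_pos"],1),np.round(o["wrist_force"],1))
ctrl.movel(w(9,130))
ctrl.movel(w(8,121),rate=60);rep("near")
for th in (.3,.2,.1,0,-.05):
    c=strap(th);z=70+46*np.sin(th)+29.5
    s=ctrl.movel(w(-6+c[0],z),rate=30,stop_force=30);rep((th,round(z),s))
ctrl.movel(w(-6,150))
T=ctrl.camera("scene");cv2.imwrite("pics/s4.png",cv2.resize(T["img"][135:285,215:475],None,fx=3,fy=3))
```

```text
near 10.25 [604.2  33.6 120.8] [0.2 0.2 0.8]
(0.3, 113, False) 10.68 [601.8  33.2 113.2] [-0.   0.4  0.7]
(0.2, 109, False) 11.03 [597.4  32.5 108.4] [ 0.3 -0.1  0.5]
(0.1, 104, False) 11.38 [593.7  31.9 103.8] [ 0.2 -0.7  0.2]
(0, 100, False) 11.71 [591.2  31.5  99.7] [ 0.4 -0.7  2. ]
(-0.05, 97, False) 11.96 [591.2  31.5  99.4] [-1.  -0.2 14.7]
```

View pics/s4.png

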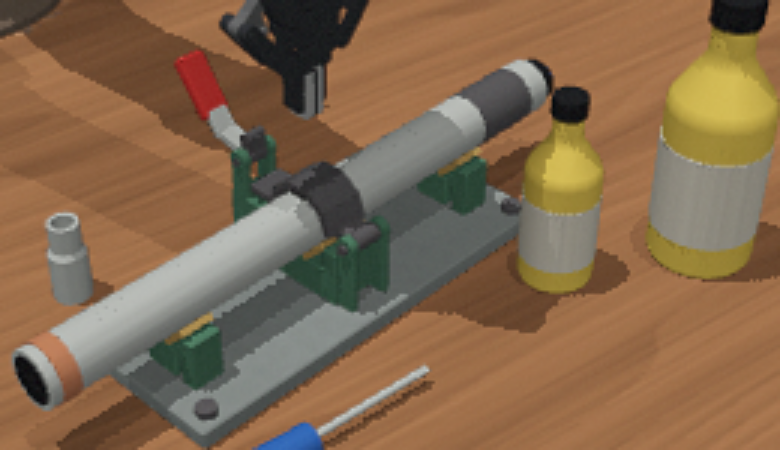

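The strap is closed: it stopped at z=99.4 with 15 N, against the 99.5 given, and the picture shows the tab flat and level. Now I'll push the lever round along its arc from the -x side.

Run:
```python
from h import *
from station import ctrl
def rep(m):
    o=ctrl.get_obs();print(m,round(o["time"],2),np.round(o["tcp_pos"],1),np.round(o["wrist_force"],1))
ctrl.movel(w(-6,235),rate=250);ctrl.movel(w(-180,235),rate=250);ctrl.movel(w(-180,128),rate=200);rep("behind")
for th in list(np.linspace(2.35,.12,17))+[.04,-.04,-.1]:
    c=lever(th,75,30);e=lever(th,85,30)
    s=ctrl.movel(w(min(c[0],e[0])-11,c[2]),rate=70,stop_force=30);rep((round(th,2),s))
    if s:break
T=ctrl.camera("scene");cv2.imwrite("pics/s5.png",cv2.resize(T["img"][135:285,215:475],None,fx=3,fy=3))
```

```text
behind 14.53 [420.1   3.  128.2] [ 0.2  0.  -0.2]
(np.float64(2.35), False) 15.02 [441.1   6.4 120.2] [0.2 0.7 0.5]
(np.float64(2.21), False) 15.33 [447.5   7.3 130.7] [-0.1  0.1  0.3]
(np.float64(2.07), False) 15.66 [454.3   8.4 139.7] [-4.  -1.2  2.3]
(np.float64(1.93), False) 15.98 [462.5   9.8 147.7] [-6.1 -0.9  5.9]
(np.float64(1.79), False) 16.31 [473.4  11.6 154.9] [-3.7 -0.3  3.4]
(np.float64(1.65), False) 16.63 [485.3  13.7 160.5] [-0.8  0.1  0.9]
(np.float64(1.51), False) 16.96 [496.3  15.6 164.6] [-0.6 -0.2  0.3]
(np.float64(1.37), False) 17.27 [506.8  17.3 167.4] [-0.6  0.2 -0.2]
(np.float64(1.24), False) 17.57 [517.7  19.2 168.7] [ 0.3 -0.2  0.5]
(np.float64(1.1), False) 17.88 [528.9  21.1 168.3] [0.6 0.2 0.5]
(np.float64(0.96), False) 18.19 [539.8  22.9 166.3] [-0.2 -0.3 -1.1]
(np.float64(0.82), False) 18.5 [550.3  24.7 162.9] [-0.5 -0.9  0.2]
(np.float64(0.68), False) 18.81 [560.3  26.3 158. ] [-0.6 -0.2 -0.7]
(np.float64(0.54), False) 19.12 [569.4  27.9 151.8] [ 0.6 -0.7 -0. ]
(np.float64(0.4), False) 19.43 [577.7  29.2 144.3] [ 0.  -0.1 -0.4]
(np.float64(0.26), False) 19.73 [584.8  30.4 135.7] [ 0.2  0.4 -0.6]
(np.float64(0.12), False) 20.04 [590.7  31.4 126.2] [ 1.   0.3 -0.7]
(0.04, False) 20.29 [593.5  31.9 120.6] [ 0.1 -0.7  0.4]
(-0.04, False) 20.54 [595.3  32.1 117.6] [-11.9  -0.6  26.3]
(-0.1, False) 20.79 [595.7  32.2 116.7] [-26.7  -4.4  59.9]
```

View pics/s5.png

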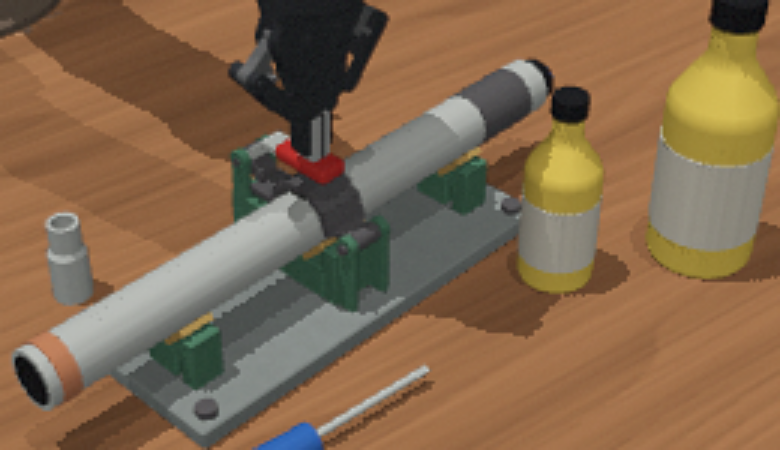

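The grip lies level over the strap and the tip stopped at z≈117 with 60 N, where 118 was expected, so it is on its stop. I'll retreat straight up, check that it stays down, and check that the loose things are still in place.

Run:
```python
from h import *
from station import ctrl
ctrl.movel(w(-5,122),rate=40);ctrl.movel(w(-5,260),rate=200)
T=ctrl.camera("scene");im=T["img"]
g=cv2.absdiff(im,d["scene"]["img"]).max(2)
for n,(x,y,ww,h) in dict(socket=(225,200,25,40),socket2=(165,230,28,45),bottle=(390,175,28,60),driver=(270,255,95,60),tubeEnd=(215,235,40,40)).items():print(n,(g[y:y+h,x:x+ww]>60).sum())
for th in(0,.1,.2):print(th,((proj(d["scene"],W(p,lever(th)))[0]-[215,135]+.5)*3).round())
o=ctrl.get_obs();print(o["time"],o["wrist_force"].round(1))
cv2.imwrite("pics/s6.png",cv2.resize(im[135:285,215:475],None,fx=3,fy=3))
```

```text
socket 0
socket2 0
bottle 0
driver 0
tubeEnd 0
0 [329. 173.]
0.1 [326. 161.]
0.2 [322. 149.]
22.2083 [-0.6  0.3  0. ]
```

View pics/s6.png

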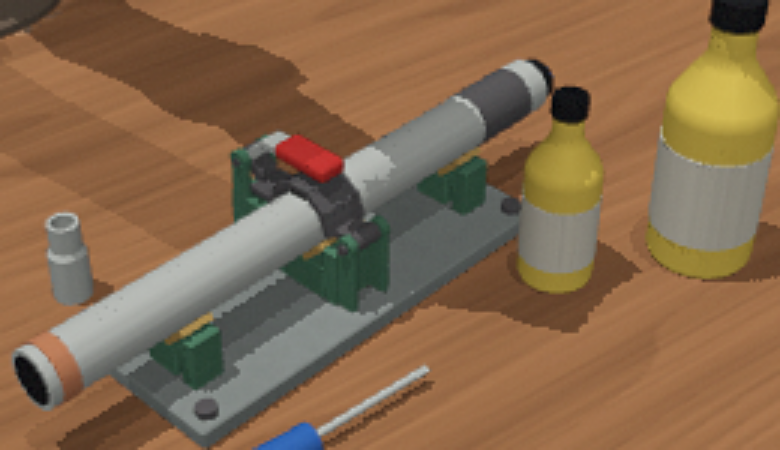

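The lever is down with its grip end at crop (331,168), where 0 rad predicts (329,173). The strap is under it, the arm is clear and nothing else has moved.

```bash
python3 -c "
from station import ctrl
print(ctrl.close_job())"
```

```text
the job is handed in; nothing more can be done
None
```

The strap lies closed on the tube and the cam lever is fully down over it; the tube, socket, bottle and screwdriver had not moved in the last picture, and the job was handed in after about 22 s on the robot's clock (no verdict came back).

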